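# Tighten the slotted locking screw of a gear gauging fixture

## Robot

A 7-joint arm with a two-finger parallel gripper is mounted at the origin on the work surface. World frame = base frame: x ahead of the robot, y to its left, z up, the work surface at z = 0. Lengths are in m, angles in degrees, forces in N, time in s.
With the tool pointing down it reaches from about 0.4 to 0.9 m from the base axis. Payload 5.6 kg.
Tool frame: the origin (TCP) lies at the very end of the fingers, on their centre line; the grasp point (between the pads) lies 19 mm behind it; x points along the fingers, y is the direction in which the jaws open and shut, and the axes are right-handed (so a half turn about x gives the same grasp; the last joint's range is limited). The gripper opens to 92 mm and grips with 3 to 60 N. Pads are 20 mm wide; open, the fingers measure 128 mm over their backs; the gripper's body (75 mm by 189 mm) begins 69 mm behind the grasp point.
Start: joints at [-73.854, 26.786, -0.665, 91.828, 0.344, 61.387, -3.226], TCP at [0.207, 0.616, 0.215] pointing down, gripper open.
Joint ranges: [-144.91, 144.91], [-17.63, 115.5], [-89.93, 88.59], [15.96, 139.68], [-74.01, 254.01], [8.47, 105.57], [-167.45, 167.45]. Speed limits (degrees/s): [147.25, 147.25, 180, 180, 180, 180, 180].

## Interface

Orientations are given as [roll, pitch, yaw] about the fixed x, y, z axes, in that order (R = Rz(yaw) Ry(pitch) Rx(roll)).
In Python, from station import * gives the robot as it stands.
- The arm moves only by the shell command python3 -m creep 'ROWS'. ROWS is JSON, a list of rows, each an object with "linear": the shift along the tool's x, y, z in m, a list of three; "dr": the turn, a rotation vector about the tool's x, y, z in rad, a list of three; "hand": the closure, from 0 (fully open) to 1 (shut). A call has 1 to 8 rows; each row is the pose to reach, as a shift and turn from the pose measured when the call began, along the tool's axes at that moment; what a row does not reach only later rows make up. A row lasts 1/8 s, in which the tool goes at most 62.5 mm and 10.7 degrees, less where a joint would pass 70% of its speed; a pose out of reach is approached as far as the arm can. A call with a gripper value outside its range is refused whole. The fingers move at their own pace and stop on an object; the grip force is fixed at half the most. Time passes only in rows, so rows that repeat a pose let the fingers close. It gives the time, the measured TCP pose, the force and the opening at its end, in the units of the state.
- get_state(): the state, without advancing time (a new reading comes with each control period).
- snapshot(name): name is "scene" or "top" or "wrist"; returns (picture, depth): 384x512x3 uint8, red, green, blue; 384x512 float32, m along the optical axis (not along the pixel's ray), 0 where there is no reading.
- calibration(name): a dict with "K" (3x3 intrinsics, pixels), "position" and "attitude" of the camera in the world. Camera axes: x right, y down, z forward; pixel columns grow to the right and rows downward; lengths in m; the calibration is good to about 2 mm. A picture is of the moment at which its call begins: read the wrist's pose just before it. calibration takes no time and is no camera call; for the wrist camera it gives the pose at the moment of the call.
- close_job(): hands the job in, once; it reports no verdict.
The state is a dict: "t": time; "qpos": joint angles; "qd": joint speeds; "joint_torque": joint torques, N m; "eef_pos": TCP position; "tool_rot": TCP orientation; "contact_force": force on the tool from outside, world axes, zero at the start; "wrist_torque": the same for the moment, N m; "gripper_width": finger opening in m.
Only numpy, scipy, OpenCV 4.12 (cv2) and the standard library are available. Lean on these libraries where they do the work, as an engineer would, in place of code of your own. Each camera call takes 0.05 s, during which the arm holds its last target. There are 200 camera calls.

## Task

Take the orange flat driver out of its stand, seat its blade in the slot of the brass sprung locking screw on the gear gauging fixture, and, keeping it pressed down to the bottom of the slot against the spring, turn the screw clockwise until it is fully tight against its stop, without forcing the screw or the fixture and without touching the screw with the gripper. Then put the driver back upright in its stand, collar down on the top, and leave the other things on the bench where they are.

Things in the scene. Friction and masses are not known exactly. Their poses are not given: they have to be found in the camera images.
- fixture: gear gauging fixture, fixed to the table: dark steel base 260 (x) x 120 (y) x 30 mm, origin at the centre of its underside. At x = -75 mm an aluminium block (top 60 mm above the table) with the brass slotted locking screw upright in it; at x = +30 mm a gear on a post (60 mm high); at x = +110 mm a column with a dial gauge, 146 mm high
- screw_nominal (a point): fixed point of the fixture, axes as the fixture's: NOMINAL centre of the top of the brass screw's head, 71 mm above the table. The real screw sits up to 3 mm off it in x and 5.5 mm in y. Head 30 mm across, 11 mm high, with one straight slot across its middle, 4.6 mm wide, 5 mm deep, 5.8 mm at the mouth. It is sprung: it sinks under the blade from 3 N on, and bottoms at 4 mm and 9 N
- screw (a joint): turn of the screw, rad, growing clockwise seen from above. Starts loose at 0 to 0.5; fully tight at a hard stop at 1.30. At value q the slot lies along the fixture's x axis turned clockwise by q, give or take 0.12 rad (fixed for the run). Turning takes about 0.08 N m; at the stop the resistance rises sharply (0.2 N m is tight enough). The screw stays where it is left
- stand: blue driver stand, fixed to the table, 76 x 76 x 66 mm (with a flat 100 mm foot), origin at the centre of its underside, with a square 20 mm hole (21 mm with clearance) straight down through its middle
- stand_mouth (a point): centre of the hole's mouth, on the stand's top face, 66 mm above the table
- driver_grip (a point): centre of the flat driver's orange handle. It stands upright in the stand, blade down, black collar resting on the stand's top. Handle 30 mm along its x, 24 mm along its y, 88 mm tall, centred here; z points up along the driver. The blade's tip is 106 mm below; the collar (34 mm across) has its underside 49 mm below. About 120 g
- driver_tip (a point): middle of the blade's lower edge; axes as the handle's. Blade 16 mm wide along x, 2.6 mm thick along y, 14 mm tall, on a 10 mm shank
- driver_collar (a point): centre of the underside of the driver's collar, 57 mm above the tip; it lies on the stand's mouth when the driver is put away
- gear_big: loose steel gear, 72 mm across, 18 mm thick, lying flat; origin at the centre of its underside
- gear_small: loose brass gear, 48 mm across, 16 mm thick, lying flat; origin at the centre of its underside
- plug_gauge: loose steel plug gauge standing on end, 26 mm across, 50 mm tall; origin at the centre of its underside
- master_ring: loose steel setting ring, 60 mm across, 18 mm thick, lying flat; origin at the centre of its underside
- switch_box: loose black box 60 x 45 x 30 mm; origin at the centre of its underside
- vee_block: loose steel V-block 60 x 40 x 38 mm; origin at the centre of its underside
Things that resemble listed ones, but are neither listed nor needed, are in the scene too. Several things look just like the stand: the one meant starts farthest to the robot's right.

How it is judged:
By the outcome, as a careful person would: the job done as asked, in the order asked, and still so for the second after the job is handed in, with the robot touching nothing.
It also fails if it takes over 72 s, if anything falls off the work surface, if the arm or the gripper's body presses on something with over 40 N, if the wrist force passes 120 N, or if a joint passes its speed limit or range.

## Working session

There is one attempt and no reset: what is moved stays moved. The work goes in short steps, Python scripts to look and compute and a shell command to move; the robot and the scene stay as the last step left them, time stands still between calls to the robot, and variables do not carry over. Pictures are saved under pics/ and viewed, about 8 in all and at most 12, crops included, and the job is handed in when it is done.

```bash
mkdir -p pics; ls; cat > h.py <<'E'
from station import *
import numpy as np, cv2
from scipy.spatial.transform import Rotation as R
def Rm(a):
    a=np.array(a,float)
    return a if a.shape==(3,3) else R.from_euler('xyz',a,degrees=True).as_matrix()
def pts(depth,c):
    K=np.array(c['K']);v,u=np.mgrid[:depth.shape[0],:depth.shape[1]]
    P=np.stack([(u-K[0,2])/K[0,0]*depth,(v-K[1,2])/K[1,1]*depth,depth],-1)
    return P@Rm(c['attitude']).T+np.array(c['position'])
def ray(u,v,z,c):
    K=np.array(c['K']);d=Rm(c['attitude'])@np.array([(u-K[0,2])/K[0,0],(v-K[1,2])/K[1,1],1]);p=np.array(c['position'])
    return p+d*(z-p[2])/d[2]
def save(n,im): cv2.imwrite('pics/'+n+'.png',im[...,::-1])
E
python3 - <<'E'
from h import *
s=get_state();print(s)
for n in ['scene','top']:
    c=calibration(n);im,d=snapshot(n);save(n,im);np.savez(n+'.npz',im=im,d=d);print(n,c)
E
```

```text
pics
{'t': 0.0, 'qpos': array([-73.85388162,  26.83696537,  -0.66500418,  91.87992004,
         0.34119221,  61.38652179,  -3.22761195]), 'qd': array([ 0.0001724 , -0.02349344, -0.00039999, -0.01091688, -0.08796249,
       -0.12754633, -0.07179088]), 'joint_torque': array([ 2.59598946e-04, -5.20580757e+01, -1.22390655e-02, -2.43740970e+01,
       -5.65784192e-02,  1.74280006e-02,  1.62576384e-04]), 'eef_pos': array([0.20729649, 0.61544743, 0.21363664]), 'tool_rot': array([ -87.32632067,   89.89857353, -105.94273713]), 'contact_force': array([ 0.21511512, -0.37084009, -0.34638649]), 'wrist_torque': array([ 0.05747991, -0.08797451, -0.0703924 ]), 'gripper_width': 0.09187155614135764}
scene {'K': array([[383.55675793,   0.        , 255.31335107],
       [  0.        , 383.55675793, 190.58928456],
       [  0.        ,   0.        ,   1.        ]]), 'position': array([1.01696367, 0.66071997, 0.92666589]), 'attitude': array([-135.86934718,    0.45394232,  146.99927164])}
top {'K': array([[370.65506561,   0.        , 257.57640249],
       [  0.        , 370.65506561, 192.8309018 ],
       [  0.        ,   0.        ,   1.        ]]), 'position': array([ 0.3919882 , -0.03053022,  1.30369368]), 'attitude': array([-171.35694524,    0.22213155,  -88.51102696])}
```

View pics/top.png

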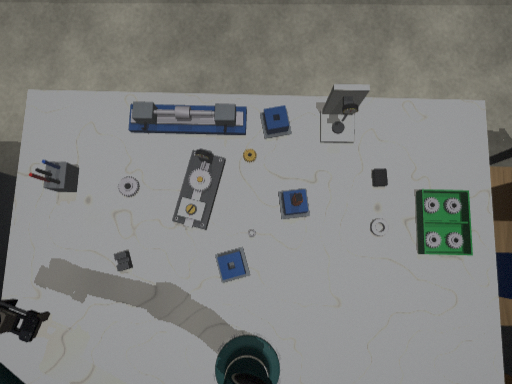

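View pics/scene.png

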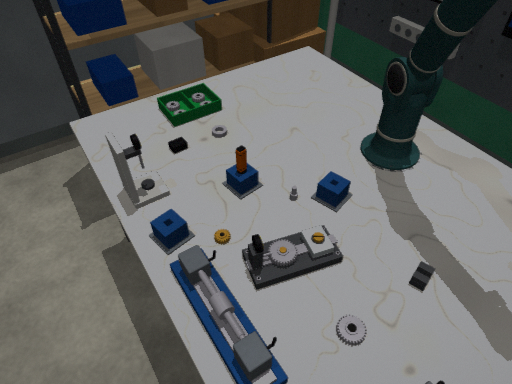

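The top view shows three blue stands, at pixels (275,120), (295,202) and (232,264). The one at (295,202) is farthest to the robot's right and holds the orange driver. Lookalikes for the driver are the rack tools at (50,175), with red, blue and black handles. The brass screw is at (191,209) and the brass gear at (250,155). Next I'll take the measurements and one close crop.

```bash
python3 - <<'E'
from h import *
out=[]
for n,box in [('top',(165,140,325,230)),('scene',(210,130,350,290))]:
    z=np.load(n+'.npz');im,d=z['im'],z['d'];c=calibration(n);P=pts(d,c)
    hsv=cv2.cvtColor(im,cv2.COLOR_RGB2HSV);H,S,V=[hsv[...,i].astype(int) for i in range(3)]
    x0,y0,x1,y1=box;m0=np.zeros(H.shape,bool);m0[y0:y1,x0:x1]=1
    m=m0&(H<14)&(S>150)&(V>40)&(P[...,2]>.08);print(n,'orange',m.sum(),P[m].mean(0),P[m].min(0),P[m].max(0))
    top=m&(P[...,2]>P[m][:,2].max()-.008);print(' top',top.sum(),P[top].mean(0))
    b=m0&(H>100)&(H<130)&(S>120)&(abs(P[...,2]-.066)<.006);b[:, :]&=True
    q=P[b];print(' blue top',b.sum(),q.mean(0),cv2.minAreaRect((q[:,:2]*1000).astype(np.float32)))
    br=m0&(H>14)&(H<30)&(S>100)&(P[...,2]>.055)&(P[...,2]<.085);print(' brass',br.sum(),P[br].mean(0) if br.any() else '')
    # base top plane z=.03 dark
    t=m0&(abs(P[...,2]-.03)<.006)&(V<110);
    nn,lab,st,_=cv2.connectedComponentsWithStats(t.astype(np.uint8));
    k=1+st[1:,4].argmax();q=P[lab==k];print(' base',len(q),cv2.minAreaRect((q[:,:2]*1000).astype(np.float32)))
    if n=='top': out.append(cv2.resize(im[140:230,165:325],None,fx=5,fy=5,interpolation=cv2.INTER_CUBIC))
save('crop_top',out[0])
E
```

```text
<stdin>:7: RuntimeWarning: Mean of empty slice.
  ret = um.true_divide(
Traceback (most recent call last):
ValueError: zero-size array to reduction operation minimum which has no identity
```

```bash
python3 - <<'E'
from h import *
out=[]
for n,box in [('top',(165,140,325,230)),('scene',(210,130,350,290))]:
    z=np.load(n+'.npz');im,d=z['im'],z['d'];c=calibration(n);P=pts(d,c)
    hsv=cv2.cvtColor(im,cv2.COLOR_RGB2HSV);H,S,V=[hsv[...,i].astype(int) for i in range(3)]
    x0,y0,x1,y1=box;m0=np.zeros(H.shape,bool);m0[y0:y1,x0:x1]=1
    if n=='top':
        print(im.dtype,P[202,297],P[199,240],hsv[200,297],hsv[198,297],hsv[210,300],P[198,297]);out=cv2.resize(im[140:230,165:325],None,fx=5,fy=5,interpolation=cv2.INTER_CUBIC);save('crop_top',out)
    def rep(name,m):
        if m.any():print(n,name,m.sum(),P[m].mean(0).round(4),P[m].min(0).round(4),P[m].max(0).round(4))
    hi=m0&(P[...,2]>.13)&((H<14)|(H>170))&(S>90);rep('orange',hi)
    if hi.any():rep('top',hi&(P[...,2]>P[hi][:,2].max()-.008))
    b=m0&(H>100)&(H<130)&(S>120)&(abs(P[...,2]-.066)<.006);rep('blue',b)
    if b.any():print(cv2.minAreaRect((P[b][:,:2]*1000).astype(np.float32)))
    br=m0&(H>14)&(H<30)&(S>100)&(P[...,2]>.055)&(P[...,2]<.085);rep('brass',br)
    t=m0&(abs(P[...,2]-.03)<.006)&(V<110)
    nn,lab,st,_=cv2.connectedComponentsWithStats(t.astype(np.uint8))
    if nn>1:
        k=1+st[1:,4].argmax();q=P[lab==k];print(' base',len(q),cv2.minAreaRect((q[:,:2]*1000).astype(np.float32)))
E
```

```text
uint8 [ 0.54049309 -0.14523594  0.15586415] [ 0.56635724  0.04151285 -0.00092261] [128  19  53] [120  10  49] [109 146 112] [ 0.5521596  -0.14444962  0.16247811]
top orange 15 [ 0.5481 -0.1474  0.1559] [ 0.5413 -0.16    0.1391] [ 0.5624 -0.1353  0.1625]
top top 10 [ 0.5492 -0.1479  0.1595] [ 0.5431 -0.16    0.1577] [ 0.5624 -0.1353  0.1625]
top blue 324 [ 0.5505 -0.1465  0.0666] [ 0.5142 -0.1881  0.0601] [ 0.5937 -0.1065  0.0715]
((555.0588989257812, -147.8391571044922), (73.90928649902344, 74.25886535644531), 8.331448554992676)
top brass 73 [0.5495 0.1959 0.0682] [0.506  0.1694 0.057 ] [0.6309 0.2173 0.0754]
 base 705 ((586.04296875, 149.5199737548828), (46.2884635925293, 259.97308349609375), 77.12980651855469)
scene orange 78 [ 0.5716 -0.1182  0.1655] [ 0.5438 -0.1553  0.1301] [1.017  0.6607 0.9267]
scene top 2 [1.017  0.6607 0.9267] [1.017  0.6607 0.9267] [1.017  0.6607 0.9267]
scene blue 665 [ 0.431  -0.0171  0.0652] [ 0.2949 -0.1834  0.0601] [0.5976 0.1088 0.0705]
((449.8995361328125, -40.73670959472656), (97.41991424560547, 400.29705810546875), 46.8166389465332)
scene brass 121 [0.5495 0.1994 0.0662] [0.5058 0.1715 0.0566] [0.6325 0.2201 0.0739]
 base 1183 ((604.1428833007812, 222.79571533203125), (53.147979736328125, 268.180908203125), 75.56986999511719)
```

View pics/crop_top.png

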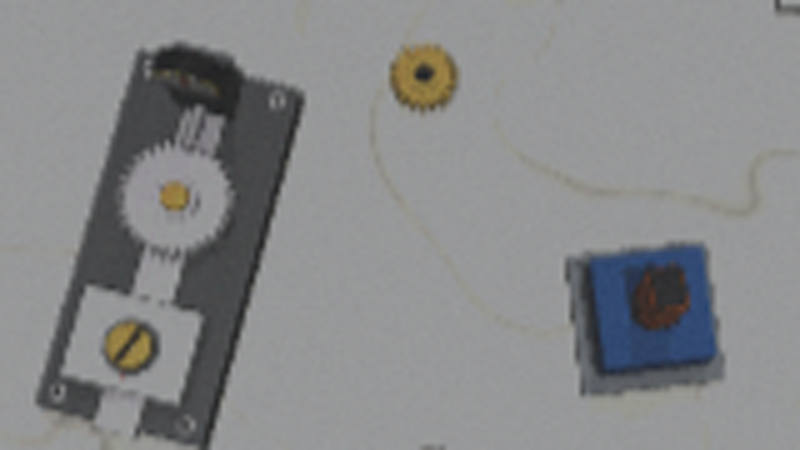

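The crop shows the orange driver (dark cap at crop pixel 665,290) in the right-hand blue stand. It also shows the brass screw at (131,346) with its slot running to the upper right. Those are my choices. I'll work out the wrist-camera geometry and the first move, which passes over the screw.

```bash
cat >> h.py <<'E'
def plan(target,jaw=None,s=None):
    """shift+turn (tool axes) from the current pose to TCP target, tool down, jaw axis at world yaw jaw deg (mod 180)"""
    s=s or get_state();T=Rm(s['tool_rot']);p=np.array(s['eef_pos'])
    cur=np.degrees(np.arctan2(T[1,1],T[0,1]))
    if jaw is None: jaw=cur
    j=cur+((jaw-cur+90)%180-90)
    y=np.array([np.cos(np.radians(j)),np.sin(np.radians(j)),0]);x=np.array([0,0,-1.]);G=np.stack([x,y,np.cross(x,y)],1)
    print('t',round(s['t'],2),'pos',p.round(4),'jawyaw',round(cur,2),'q7',s['qpos'].round(1),'F',s['contact_force'].round(2),'M',s['wrist_torque'].round(3),'w',round(s['gripper_width'],4))
    print('linear',(T.T@(np.array(target)-p)).round(4),'dr',R.from_matrix(T.T@G).as_rotvec().round(4))
E
python3 - <<'E'
from h import *
s=get_state();c=calibration('wrist');print(c);T=Rm(s['tool_rot']);print(T.round(3))
print('cam in tool',(T.T@(np.array(c['position'])-s['eef_pos'])).round(4));print((T.T@Rm(c['attitude'])).round(3))
ct=calibration('top');print('screw',ray(191.2,209.2,.071,ct),'handle top',ray(298.5,197.7,.16,ct))
u=lambda x,y:(165+(x+.5)/5-.5,140+(y+.5)/5-.5)
print('slot',[ray(*u(*p),.071,ct) for p in [(118,364),(146,328)]])
print('base R edge',[ray(*u(*p),.03,ct) for p in [(300,95),(205,445)]])
print('standcorners',[ray(*u(*p),.066,ct).round(4) for p in [(590,250),(705,243),(718,361),(604,373)]])
plan([.50,.2,.30],s=s);plan([.50,-.148,.30],s=s)
E
```

```text
{'K': array([[267.55860632,   0.        , 258.67201558],
       [  0.        , 267.55860632, 192.58277655],
       [  0.        ,   0.        ,   1.        ]]), 'position': array([0.13867482, 0.63954757, 0.38470473]), 'attitude': array([1.64726002e+02, 1.33890664e-01, 7.14116330e+01])}
[[-0.     0.319  0.948]
 [-0.002  0.948 -0.319]
 [-1.    -0.002  0.   ]]
cam in tool [-0.171   0.0006 -0.0727]
[[ 0.001 -0.263  0.965]
 [ 1.     0.001 -0.001]
 [-0.     0.965  0.263]]
screw [0.51819476 0.19956003 0.071     ] handle top [ 0.55356907 -0.14935439  0.16      ]
slot [array([0.50721205, 0.20901452, 0.071     ]), array([0.53186415, 0.19156091, 0.071     ])]
base R edge [array([0.70451275, 0.09886666, 0.03      ]), array([0.45691628, 0.1543046 , 0.03      ])]
standcorners [array([ 0.5931, -0.1051,  0.066 ]), array([ 0.5999, -0.1828,  0.066 ]), array([ 0.52 , -0.192,  0.066]), array([ 0.51  , -0.1158,  0.066 ])]
t 0.1 pos [0.2073 0.6155 0.2137] jawyaw 71.39 q7 [-73.9  26.8  -0.7  91.9   0.3  61.4  -3.2] F [-0.83 -1.2   0.  ] M [-0.017 -0.007  0.014] w 0.0919
linear [-0.0857 -0.3005  0.41  ] dr [0.     0.0001 0.0016]
t 0.1 pos [0.2073 0.6155 0.2137] jawyaw 71.39 q7 [-73.9  26.8  -0.7  91.9   0.3  61.4  -3.2] F [-0.83 -1.2   0.  ] M [-0.017 -0.007  0.014] w 0.0919
linear [-0.0852 -0.6303  0.5211] dr [0.     0.0001 0.0016]
```

```bash
python3 -m creep '[{"linear":[0,-0.037,0.053],"dr":[0,0,0],"hand":0},{"linear":[0,-0.074,0.106],"dr":[0,0,0],"hand":0},{"linear":[0.005,-0.11,0.16],"dr":[0,0,0],"hand":0},{"linear":[0.01,-0.147,0.213],"dr":[0,0,0],"hand":0},{"linear":[0.014,-0.184,0.267],"dr":[0,0,0],"hand":0},{"linear":[0.014,-0.221,0.32],"dr":[0,0,0],"hand":0},{"linear":[0.014,-0.258,0.374],"dr":[0,0,0],"hand":0},{"linear":[0.014,-0.295,0.427],"dr":[0,0,0],"hand":0}]'; python3 - <<'E'
from h import *
plan([.518,.2,.2])
plan([.555,-.148,.21],90)
E
```

```text
t: 1.1
eef_pos: [0.5068, 0.2138, 0.2001]
tool_rot: [-92.1, 89.9, -110.7]
contact_force: [1.1, 0.2, -0.1]
gripper_width: 0.0923
t 1.1 pos [0.5068 0.2138 0.2001] jawyaw 71.4 q7 [-34.6  18.   10.  107.4  -3.7  55.   48.4] F [ 1.12  0.2  -0.05] M [ 0.05  -0.106  0.041] w 0.0923
linear [ 0.0001 -0.0095  0.015 ] dr [-0.     -0.0001  0.0016]
t 1.1 pos [0.5068 0.2138 0.2001] jawyaw 71.4 q7 [-34.6  18.   10.  107.4  -3.7  55.   48.4] F [ 1.12  0.2  -0.05] M [ 0.05  -0.106  0.041] w 0.0923
linear [-0.0094 -0.3275  0.1611] dr [-3.247e-01 -3.000e-04  1.600e-03]
```

```bash
python3 -m creep '[{"linear":[0,-0.01,0.015],"dr":[0,0,0],"hand":0},{"linear":[0,-0.01,0.015],"dr":[0,0,0],"hand":0}]'; python3 - <<'E'
from h import *
c=calibration('wrist');im,d=snapshot('wrist');P=pts(d,c)
hsv=cv2.cvtColor(im,cv2.COLOR_RGB2HSV);H,S,V=[hsv[...,i].astype(int) for i in range(3)]
np.savez('w1.npz',im=im,d=d,K=c['K'],p=c['position'],a=c['attitude'])
br=((H>14)&(H<32)&(S>100)&(P[...,2]>.055)&(P[...,2]<.085)).astype(np.uint8)
n,lab,st,ce=cv2.connectedComponentsWithStats(br)
for i in range(1,n):
    if st[i,4]>30: print(st[i],ce[i],ray(*ce[i],.071,c).round(4))
save('w1',im)
plan([.555,-.148,.21],90)
E
```

```text
t: 1.35
eef_pos: [0.5184, 0.1977, 0.1998]
tool_rot: [-95.9, 89.9, -114.8]
contact_force: [0.1, 0.9, 0.1]
gripper_width: 0.0919
[251 171  27  27 526] [264.11787072 184.08555133] [0.5195 0.2041 0.071 ]
[265 256  14  13 145] [271.83448276 262.04137931] [0.6175 0.1815 0.071 ]
t 1.4 pos [0.5175 0.1996 0.1997] jawyaw 71.35 q7 [-33.1  18.5  10.4 106.7  -4.   55.2  50.4] F [0.03 0.31 0.1 ] M [ 0.001  0.057 -0.026] w 0.0923
linear [-0.0098 -0.3173  0.1467] dr [-0.3254 -0.0013  0.0017]
```

View pics/w1.png

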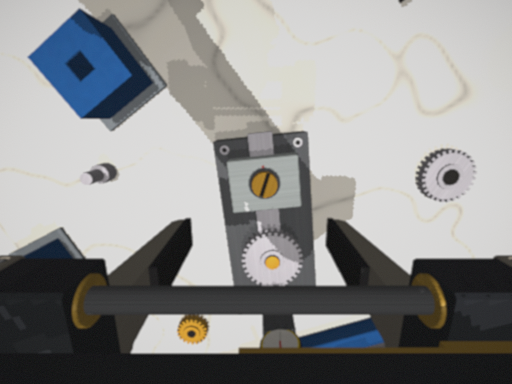

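The wrist view shows the screw at (264,184) with its slot steeply diagonal and the fixture gear at (272,262). The stand at the upper left is an empty one. Next I'll move over the driver.

```bash
python3 -m creep '[{"linear":[-0.03,-0.05,0.022],"dr":[-0.05,0,0],"hand":0},{"linear":[-0.03,-0.1,0.045],"dr":[-0.1,0,0],"hand":0},{"linear":[-0.03,-0.15,0.068],"dr":[-0.16,0,0],"hand":0},{"linear":[-0.03,-0.2,0.092],"dr":[-0.21,0,0],"hand":0},{"linear":[-0.03,-0.25,0.115],"dr":[-0.26,0,0],"hand":0},{"linear":[-0.03,-0.317,0.147],"dr":[-0.33,0,0],"hand":0},{"linear":[-0.03,-0.317,0.147],"dr":[-0.33,0,0],"hand":0},{"linear":[-0.03,-0.317,0.147],"dr":[-0.33,0,0],"hand":0}]'; python3 - <<'E'
from h import *
c=calibration('wrist');im,d=snapshot('wrist');P=pts(d,c)
np.savez('w2.npz',im=im,d=d,K=c['K'],p=c['position'],a=c['attitude'])
hsv=cv2.cvtColor(im,cv2.COLOR_RGB2HSV);H,S,V=[hsv[...,i].astype(int) for i in range(3)]
b=((H>100)&(H<130)&(S>120)&(abs(P[...,2]-.066)<.004)).astype(np.uint8)
n,lab,st,ce=cv2.connectedComponentsWithStats(b);k=1+st[1:,4].argmax();q=P[lab==k]
print('stand',len(q),cv2.minAreaRect((q[:,:2]*1000).astype(np.float32)))
m=((P[...,2]>.152)&(P[...,2]<.17)&(abs(P[...,0]-.555)<.04)&(abs(P[...,1]+.148)<.04));q=P[m]
print('top',len(q),q.mean(0),cv2.minAreaRect((q[:,:2]*1000).astype(np.float32)))
v,u=np.nonzero(m);print(u.mean(),v.mean())
save('w2',im)
plan([.555,-.148,.096],95.5)
# slot from w1
z=np.load('w1.npz');c1=dict(K=z['K'],position=z['p'],attitude=z['a']);V1=cv2.cvtColor(z['im'],cv2.COLOR_RGB2HSV)[...,2].astype(int)
vv,uu=np.mgrid[:384,:512];sl=((uu-264.5)**2+(vv-184)**2<11**2)&(V1<75);print('slot px',sl.sum(),uu[sl].mean(),vv[sl].mean())
Q=np.array([ray(a,b,.071,c1)[:2] for a,b in zip(uu[sl],vv[sl])]);C=np.cov(Q.T);w,e=np.linalg.eigh(C);print('slot yaw',np.degrees(np.arctan2(e[1,1],e[0,1])),Q.mean(0),np.sqrt(w))
E
```

```text
t: 2.4
eef_pos: [0.5555, -0.1463, 0.2299]
tool_rot: [-166.6, 89.9, -166.3]
contact_force: [-1.1, 1.2, -0.7]
gripper_width: 0.0923
stand 2370 ((555.07275390625, -147.26797485351562), (75.29402160644531, 75.20198822021484), 8.400643348693848)
top 740 [ 0.55348787 -0.14781314  0.16123145] ((554.55419921875, -148.1324005126953), (28.06744956970215, 24.014007568359375), 12.196826934814453)
257.1081081081081 198.17837837837837
t 2.45 pos [ 0.5556 -0.1451  0.2298] jawyaw 90.4 q7 [ -2.8  18.7  17.5 102.7  -6.4  59.6 107.5] F [ 0.06 -0.1  -0.28] M [0.107 0.008 0.033] w 0.0917
linear [ 0.1338 -0.0029 -0.0003] dr [-0.0889 -0.0022 -0.0001]
slot px 52 264.40384615384613 184.15384615384616
slot yaw 144.05878557506216 [0.51968076 0.20435796] [0.00079716 0.00736634]
```

View pics/w2.png

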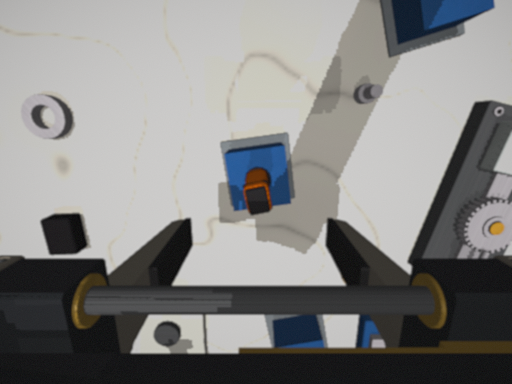

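The driver is confirmed: its cap is at (257,198), over the stand top centred near (258,170). Stand yaw is 8.4° and the handle's long side lies along it. The slot yaw is about -36°. I'll descend and grip across the 24 mm faces.

```bash
python3 -m creep '[{"linear":[0.02,-0.0027,0],"dr":[-0.07,-0.002,0],"hand":0},{"linear":[0.05,-0.0027,0],"dr":[-0.14,-0.002,0],"hand":0},{"linear":[0.08,-0.0027,0],"dr":[-0.14,-0.002,0],"hand":0},{"linear":[0.11,-0.0027,0],"dr":[-0.14,-0.002,0],"hand":0},{"linear":[0.134,-0.0027,0],"dr":[-0.14,-0.002,0],"hand":0},{"linear":[0.134,-0.0027,0],"dr":[-0.14,-0.002,0],"hand":0},{"linear":[0.134,-0.0027,0],"dr":[-0.14,-0.002,0],"hand":0}]'; python3 -c "
from h import *
plan([.555,-.1478,.096],98.4)"
```

```text
t: 3.32
eef_pos: [0.5561, -0.1462, 0.0967]
tool_rot: [18.5, 89.9, 27.1]
contact_force: [0.4, 0.6, 0.4]
gripper_width: 0.0918
t 3.33 pos [ 0.5561 -0.1462  0.0967] jawyaw 98.56 q7 [  0.4  28.3  14.1 108.6  -9.6  44.2 118.3] F [0.36 0.56 0.39] M [ 0.001  0.017 -0.059] w 0.0918
linear [ 0.0007 -0.0014 -0.0014] dr [ 0.0028  0.0011 -0.0004]
```

```bash
python3 -m creep '[{"linear":[0,-0.001,-0.001],"dr":[0,0.001,0],"hand":0.3},{"linear":[0,-0.001,-0.001],"dr":[0,0.001,0],"hand":0.5},{"linear":[0,-0.001,-0.001],"dr":[0,0.001,0],"hand":0.65},{"linear":[0,-0.001,-0.001],"dr":[0,0.001,0],"hand":0.8},{"linear":[0,-0.001,-0.001],"dr":[0,0.001,0],"hand":1},{"linear":[0,-0.001,-0.001],"dr":[0,0.001,0],"hand":1},{"linear":[0,-0.001,-0.001],"dr":[0,0.001,0],"hand":1}]'; python3 -c "
from h import *
plan([.555,-.1478,.096],98.4)"
```

```text
t: 4.2
eef_pos: [0.5552, -0.1474, 0.0967]
tool_rot: [88.2, 90.0, 96.7]
contact_force: [-0.3, -1.1, -0.5]
gripper_width: 0.0242
t 4.2 pos [ 0.5552 -0.1474  0.0967] jawyaw 98.55 q7 [  0.5  28.3  14.1 108.6  -9.5  44.3 118.4] F [-0.27 -1.07 -0.52] M [-0.123  0.025  0.021] w 0.0242
linear [ 0.0007 -0.0003 -0.0003] dr [ 0.0027  0.     -0.0003]
```

```bash
python3 -m creep '[{"linear":[-0.02,0,0],"dr":[0,0,0],"hand":1},{"linear":[-0.045,0,0],"dr":[0,0,0],"hand":1},{"linear":[-0.07,0,0],"dr":[0,0,0],"hand":1},{"linear":[-0.1,0,0],"dr":[0,0,0],"hand":1},{"linear":[-0.12,0,0],"dr":[0,0,0],"hand":1},{"linear":[-0.12,0,0],"dr":[0,0,0],"hand":1}]'; python3 -c "
from h import *
plan([.5195,.203,.200],54)"
```

```text
t: 4.95
eef_pos: [0.556, -0.1476, 0.2179]
tool_rot: [-8.2, 89.8, 0.3]
contact_force: [0.6, -0.1, -1.9]
gripper_width: 0.0239
t 4.95 pos [ 0.556  -0.1476  0.2179] jawyaw 98.55 q7 [ -1.4  19.3  16.1 103.4  -6.3  57.9 115.8] F [ 0.57 -0.14 -1.94] M [ 0.051 -0.026  0.102] w 0.0239
linear [0.0178 0.3522 0.016 ] dr [ 7.776e-01  2.700e-03 -7.000e-04]
```

```bash
python3 -m creep '[{"linear":[0,0.03,0.001],"dr":[0.07,0.003,0],"hand":1},{"linear":[0.003,0.08,0.004],"dr":[0.18,0.003,0],"hand":1},{"linear":[0.006,0.135,0.006],"dr":[0.3,0.003,0],"hand":1},{"linear":[0.01,0.19,0.009],"dr":[0.42,0.003,0],"hand":1},{"linear":[0.014,0.245,0.011],"dr":[0.54,0.003,0],"hand":1},{"linear":[0.018,0.3,0.014],"dr":[0.66,0.003,0],"hand":1},{"linear":[0.018,0.338,0.015],"dr":[0.75,0.003,0],"hand":1},{"linear":[0.018,0.352,0.016],"dr":[0.778,0.003,0],"hand":1}]'; python3 -c "
from h import *
plan([.5195,.203,.165],54)
im,d=snapshot('wrist');save('w3',im)"
```

```text
t: 5.95
eef_pos: [0.5177, 0.2058, 0.1979]
tool_rot: [-147.9, 89.8, 176.3]
contact_force: [-0.1, 0.1, -2.0]
gripper_width: 0.0237
t 5.95 pos [0.5177 0.2058 0.1979] jawyaw 54.15 q7 [-37.   19.   14.7 106.7  -5.8  55.2  34.4] F [-0.13  0.14 -1.99] M [-0.054  0.002 -0.015] w 0.0237
linear [ 0.0329 -0.0012  0.0032] dr [ 0.0027 -0.0024  0.0015]
```

View pics/w3.png

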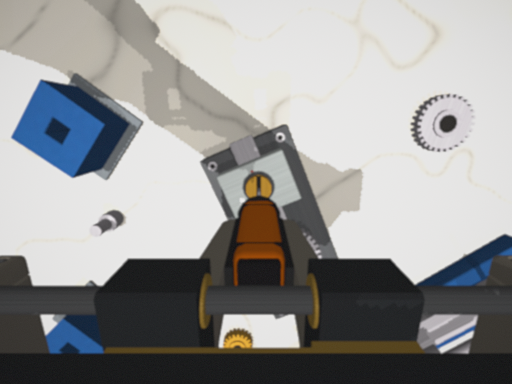

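The wrist view shows the held driver head-on (collar at about (259,203)) with the screw just beyond it at (259,187) and its slot running vertically in the picture, so they are closely aligned. I'll measure the slot's column and direction and check the screw centre in all three cameras.

```bash
cat > sl.py <<'E'
from h import *
s=get_state();c=calibration('wrist');im,d=snapshot('wrist');hsv=cv2.cvtColor(im,cv2.COLOR_RGB2HSV).astype(int);H,S,V=hsv[...,0],hsv[...,1],hsv[...,2]
P=pts(d,c);T=Rm(s['tool_rot']);p=s['eef_pos']
vv,uu=np.mgrid[:384,:512]
near=(abs(P[...,2]-.071)<.008)&(abs(uu-259)<24)&(vv<200)
br=near&(H>14)&(H<32)&(S>90)&(V>90)
k=cv2.fitEllipse(np.vstack(cv2.findContours(br.astype(np.uint8),0,2)[0])) if br.sum()>30 else None
v,u=np.nonzero(br);print('brass rows',v.min(),v.max(),'cols',u.min(),u.max(),'fit',k)
for r in range(v.min(),v.max()+1):
    us=u[v==r]; g=im[r,us.min():us.max()+1].max(-1).astype(int)
    if r%2==0: print(r,us.min(),us.max(),g)
q=np.array([T.T@(ray(a,b,.071,c)-p) for a,b in zip(u,v)]);print('tool y range',q[:,1].min(),q[:,1].max(),'z',q[:,2].min(),q[:,2].max())
save('w4',cv2.resize(im[150:230,210:310],None,fx=6,fy=6,interpolation=cv2.INTER_CUBIC))
E
python3 sl.py; python3 - <<'E'
from h import *
for n,b in [('top',(180,198,203,220)),('scene',(308,230,328,246))]:
    z=np.load(n+'.npz');im=z['im'];c=calibration(n);h=cv2.cvtColor(im,cv2.COLOR_RGB2HSV)
    x0,y0,x1,y1=b;h=h[y0:y1,x0:x1];m=((h[...,0]>14)&(h[...,0]<32)&(h[...,1]>100)).astype(np.uint8)
    q=np.vstack(cv2.findContours(m,0,2)[0]);e=cv2.minEnclosingCircle(q);bb=cv2.boundingRect(q);cx=(bb[0]+(bb[2]-1)/2+x0,bb[1]+(bb[3]-1)/2+y0);print(n,bb,cx,ray(*cx,.071,c))
E
```

```text
brass rows 176 197 cols 245 270 fit ((257.3937683105469, 186.83624267578125), (21.10085678100586, 27.167905807495117), 85.88713836669922)
176 254 261 [98 95 95 92 92 91 99 98]
178 250 265 [103 118 136 150 159 134  87  48  47 101 156 172 171 155 132 108]
180 248 267 [127 157 170 162 155 156 158 132  87  45  46 107 165 184 186 186 180 166
 146 119]
182 246 268 [ 99 140 169 183 184 178 169 174 174 141  89  43  47 108 164 183 184 184
 182 180 179 167 139]
184 246 269 [152 174 180 184 183 181 181 184 177 142  89  43  45 106 164 183 183 184
 181 180 181 182 176 148]
186 245 269 [139 172 180 181 183 183 182 181 184 176 142  89  46  46 106 164 183 185
 183 181 179 180 183 186 176]
188 245 270 [151 177 181 181 183 183 182 181 184 178 146  94  58  64 104 152 177 183
 183 180 178 180 182 186 179 143]
190 245 270 [157 179 182 181 183 183 180 180 183 182 157 106  71  84 108 148 173 183
 183 180 178 180 182 184 176 144]
192 245 269 [149 174 180 181 182 183 181 181 184 180 158 109  88 113 133 159 176 183
 184 180 179 180 180 185 173]
194 246 269 [160 180 182 181 183 181 182 184 181 155 109  91 112 125 144 163 178 182
 181 180 182 183 178 153]
196 247 268 [157 178 176 169 159 143 129 117  97  64  45  43  45  56  72  97 115 127
 143 158 160 142]
tool y range -0.014982136945135385 0.013861236418978093 z -0.011102662648799798 0.013718249812001674
top (6, 7, 9, 9) (190.0, 209.0) [0.51876339 0.20361009 0.071     ]
scene (5, 2, 11, 11) (318.0, 237.0) [0.52305353 0.20739367 0.071     ]
```

View pics/w4.png

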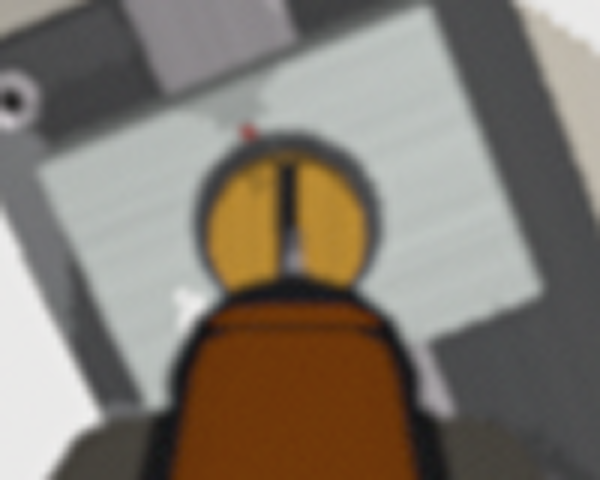

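The slot sits at column 257.4, vertical. The driver's plane is at about 258.5, and the grey blade is visible just above the collar, so it's roughly 1 mm off across the slot. I'll correct that, descend partway and re-measure.

```bash
python3 -m creep '[{"linear":[0.01,-0.001,-0.001],"dr":[0.003,-0.002,0.001],"hand":1},{"linear":[0.02,-0.001,-0.001],"dr":[0.003,-0.002,0.001],"hand":1},{"linear":[0.028,-0.001,-0.001],"dr":[0.003,-0.002,0.001],"hand":1},{"linear":[0.028,-0.001,-0.001],"dr":[0.003,-0.002,0.001],"hand":1},{"linear":[0.028,-0.001,-0.001],"dr":[0.003,-0.002,0.001],"hand":1}]'; sed -i 's/w4/w5/' sl.py; python3 sl.py;python3 -c "
from h import *
plan([.5195,.203,.165],54)"
```

```text
t: 6.68
eef_pos: [0.517, 0.2044, 0.1703]
tool_rot: [-37.9, 90.0, -73.9]
contact_force: [-0.2, 0.0, -1.7]
gripper_width: 0.0243
brass rows 180 199 cols 246 273 fit ((260.0625915527344, 189.68055725097656), (19.070537567138672, 28.591154098510742), 96.37358856201172)
180 259 262 [98 99 95 96]
182 251 267 [ 91  99 112 127 138 133 103  66  45  53  99 145 162 159 142 124 105]
184 249 269 [ 99 119 135 144 149 151 151 143 116  73  40  49 104 158 181 184 186 183
 171 149 125]
186 248 271 [107 131 147 150 150 148 149 150 142 113  71  41  50 105 159 180 182 184
 185 182 179 170 152 120]
188 247 272 [121 150 163 163 159 155 150 148 150 144 117  84  66  60 106 158 178 181
 184 184 180 180 180 181 164 130]
190 246 272 [130 167 179 181 182 183 173 157 148 150 141 117  93  82  69 105 157 179
 181 183 182 179 177 181 182 186 173]
192 246 273 [152 176 181 179 182 182 175 161 151 148 143 128 122 116  88 106 155 179
 183 184 183 180 179 180 181 184 179 148]
194 246 273 [156 177 180 181 183 184 183 178 164 150 136 122 120 114  90 104 153 178
 183 185 184 179 178 180 182 183 185 164]
196 246 273 [157 181 180 172 168 162 144 129 116  94  69  50  45  45  43  60  90 113
 129 146 161 164 169 176 181 185 184 165]
198 246 273 [139 144 120  87  62  47  38  34  28  30  28  29  31  30  28  32  30  26
  34  41  47  58  81 118 154 174 176 144]
tool y range -0.012518833104073809 0.01592446409727263 z -0.012611411680855547 0.007897453634714849
t 6.72 pos [0.517  0.2045 0.1704] jawyaw 54.01 q7 [-36.7  20.7  14.4 108.4  -6.4  51.7  34.8] F [ 0.93  0.6  -1.41] M [-0.012 -0.033  0.026] w 0.0242
linear [0.0054 0.0002 0.0029] dr [ 0.0002  0.0003 -0.0002]
```

View pics/w5.png

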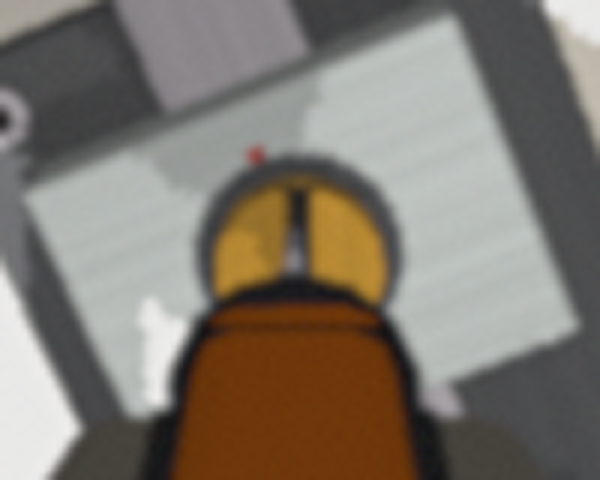

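The picture shows the slot at column 259.3 and the blade at about 258.5. Image "down" is tool +z, so the screw's centre is about 2.4 mm away in +z. I'll correct by +0.8 mm in y and +2.4 mm in z, stopping above the head.

```bash
python3 -m creep '[{"linear":[0.003,0.0008,0.0024],"dr":[0,0,0],"hand":1},{"linear":[0.006,0.0008,0.0024],"dr":[0,0,0],"hand":1},{"linear":[0.006,0.0008,0.0024],"dr":[0,0,0],"hand":1},{"linear":[0.006,0.0008,0.0024],"dr":[0,0,0],"hand":1}]'; sed -i 's/w5/w6/' sl.py; python3 sl.py;python3 -c "
from h import *
plan([.5195,.203,.165],54)"
```

```text
t: 7.22
eef_pos: [0.5194, 0.2038, 0.1644]
tool_rot: [30.1, 90.0, -5.9]
contact_force: [-0.5, 0.4, -1.7]
gripper_width: 0.0238
brass rows 179 199 cols 244 273 fit ((258.2178649902344, 189.73558044433594), (20.838855743408203, 29.694652557373047), 87.6194076538086)
180 253 264 [ 97 107 108  96  76  69  66  76  98 108 110 100]
182 249 268 [ 96 111 126 136 145 150 144 113  69  39  34  77 129 162 174 175 164 145
 124 103]
184 247 270 [ 91 115 136 148 151 150 151 150 143 113  71  37  36  80 130 162 177 185
 186 182 173 157 134 104]
186 246 271 [ 96 124 142 150 152 149 148 150 150 141 114  69  38  43  90 144 173 181
 184 184 181 180 178 171 149 113]
188 245 272 [ 99 130 143 146 148 149 147 147 147 149 144 114  76  62  64  97 145 173
 182 183 184 181 178 181 183 181 161 121]
190 245 272 [145 160 160 162 158 156 154 149 148 149 140 109  80  82  82 100 144 172
 180 184 184 180 178 179 181 183 179 156]
192 244 272 [117 162 180 180 178 179 181 178 164 152 149 140 109  94 114 117 111 145
 171 182 184 184 180 179 179 180 184 184 171]
194 244 273 [120 161 179 179 181 183 184 184 180 175 162 144 110  97 114 114 109 139
 166 181 185 184 181 179 180 180 183 185 173 131]
196 244 272 [110 160 179 180 178 174 168 162 143 129 117  92  65  46  43  45  48  70
  94 114 132 145 157 164 170 177 182 186 177]
198 245 272 [149 163 147 118  88  63  49  41  33  31  30  28  30  32  28  30  27  29
  28  32  40  49  58  81 118 156 168 150]
tool y range -0.014262283699712924 0.015519648819367621 z -0.014940666519231689 0.006157174793924288
t 7.28 pos [0.5194 0.2038 0.1645] jawyaw 54.02 q7 [-36.4  21.4  14.3 108.4  -6.7  51.1  35.2] F [-0.15 -0.29 -1.89] M [-0.065  0.015  0.012] w 0.0238
linear [-0.0005 -0.0006  0.0005] dr [ 0.0003  0.0003 -0.0003]
```

View pics/w6.png

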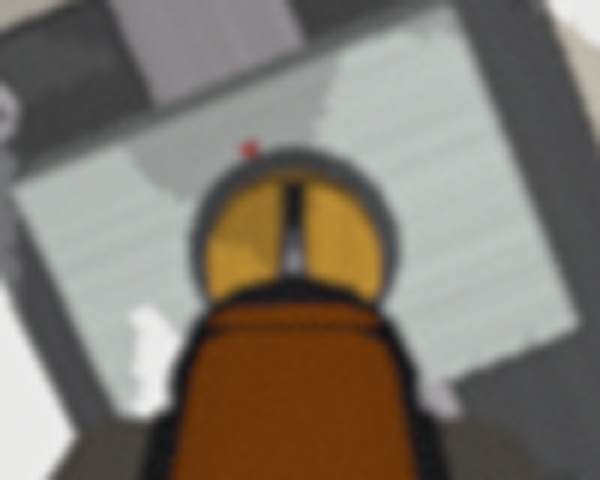

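Slot and blade columns now coincide at about 258.5, and the centre agrees to under 1 mm. I'll lower the blade into the slot gently, watching the force.

```bash
python3 -m creep '[{"linear":[0.003,0,-0.0005],"dr":[0,0,0],"hand":1},{"linear":[0.006,0,-0.0005],"dr":[0,0,0],"hand":1},{"linear":[0.008,0,-0.0005],"dr":[0,0,0],"hand":1},{"linear":[0.01,0,-0.0005],"dr":[0,0,0],"hand":1},{"linear":[0.012,0,-0.0005],"dr":[0,0,0],"hand":1},{"linear":[0.012,0,-0.0005],"dr":[0,0,0],"hand":1}]'; python3 -c "
from h import *
plan([.5194,.2038,.150],54)"
```

```text
t: 8.02
eef_pos: [0.5191, 0.2041, 0.1527]
tool_rot: [47.5, 90.0, 11.5]
contact_force: [-1.0, 0.1, 2.3]
gripper_width: 0.0238
t 8.03 pos [0.5191 0.2041 0.1527] jawyaw 54.01 q7 [-36.3  22.2  14.2 108.9  -7.   49.7  35.4] F [-1.01  0.06  2.28] M [-0.126  0.4   -0.013] w 0.0238
linear [ 0.0027 -0.      0.0004] dr [ 0.0002  0.0002 -0.0002]
```

The blade is seated: about 4 N net at the height expected for the slot floor plus 1 mm. I'll press on to the bottom.

```bash
python3 -m creep '[{"linear":[0.001,0,0],"dr":[0,0,0],"hand":1},{"linear":[0.002,0,0],"dr":[0,0,0],"hand":1},{"linear":[0.003,0,0],"dr":[0,0,0],"hand":1},{"linear":[0.0035,0,0],"dr":[0,0,0],"hand":1},{"linear":[0.0035,0,0],"dr":[0,0,0],"hand":1}]'; python3 -c "
from h import *
plan([.5194,.2038,.150],54)"
```

```text
t: 8.65
eef_pos: [0.5192, 0.2041, 0.1497]
tool_rot: [64.2, 90.0, 28.2]
contact_force: [-2.0, -0.6, 6.6]
gripper_width: 0.0237
t 8.65 pos [0.5192 0.2041 0.1497] jawyaw 54.01 q7 [-36.2  22.5  14.1 109.   -7.1  49.3  35.5] F [-1.97 -0.59  6.61] M [-0.367  0.73   0.024] w 0.0237
linear [-0.0003 -0.0001  0.0003] dr [ 0.0002  0.0002 -0.0005]
```

```bash
python3 -m creep '[{"linear":[0.0008,0,0],"dr":[0,0,0],"hand":1},{"linear":[0.0015,0,0],"dr":[0,0,0],"hand":1},{"linear":[0.0015,0,0],"dr":[0,0,0],"hand":1}]'; python3 -c "
from h import *
plan([.5194,.2038,.150],54)"
```

```text
t: 9.02
eef_pos: [0.5193, 0.2041, 0.1494]
tool_rot: [87.7, 90.0, 51.7]
contact_force: [-4.0, -2.0, 11.3]
gripper_width: 0.0244
t 9.03 pos [0.5193 0.2041 0.1494] jawyaw 54.0 q7 [-36.2  22.5  14.1 109.1  -7.1  49.2  35.5] F [-3.97 -2.03 11.29] M [-0.524  1.229 -0.018] w 0.0244
linear [-0.0006 -0.0001  0.0003] dr [ 0.0001  0.     -0.0008]
```

Bottomed: the height stopped at .1494 with about 13 N net. Now I'll turn clockwise, holding the press.

```bash
python3 -m creep '[{"linear":[0.0014,-0.0003,0],"dr":[0.05,0,0],"hand":1},{"linear":[0.0014,-0.0003,0],"dr":[0.1,0,0],"hand":1},{"linear":[0.0014,-0.0003,0],"dr":[0.16,0,0],"hand":1},{"linear":[0.0014,-0.0003,0],"dr":[0.22,0,0],"hand":1},{"linear":[0.0014,-0.0003,0],"dr":[0.28,0,0],"hand":1},{"linear":[0.0014,-0.0003,0],"dr":[0.34,0,0],"hand":1},{"linear":[0.0014,-0.0003,0],"dr":[0.4,0,0],"hand":1},{"linear":[0.0014,-0.0003,0],"dr":[0.4,0,0],"hand":1}]'; python3 -c "
from h import *
plan([.5194,.2038,.150],0)"
```

```text
t: 10.02
eef_pos: [0.5193, 0.2039, 0.1493]
tool_rot: [111.9, 89.9, 53.0]
contact_force: [-3.6, -1.4, 12.1]
gripper_width: 0.0238
t 10.03 pos [0.5193 0.2039 0.1493] jawyaw 31.08 q7 [-40.2  22.8  19.2 109.3  -9.7  49.4  15. ] F [-3.62 -1.43 12.08] M [-0.621  1.261  0.113] w 0.0238
linear [-0.0007  0.0001  0.0001] dr [ 0.5424 -0.0008 -0.0011]
```

```bash
python3 -m creep '[{"linear":[0.0013,0,0],"dr":[0.06,0,0],"hand":1},{"linear":[0.0013,0,0],"dr":[0.12,0,0],"hand":1},{"linear":[0.0013,0,0],"dr":[0.18,0,0],"hand":1},{"linear":[0.0013,0,0],"dr":[0.24,0,0],"hand":1},{"linear":[0.0013,0,0],"dr":[0.3,0,0],"hand":1},{"linear":[0.0013,0,0],"dr":[0.36,0,0],"hand":1},{"linear":[0.0013,0,0],"dr":[0.4,0,0],"hand":1},{"linear":[0.0013,0,0],"dr":[0.4,0,0],"hand":1}]'; python3 -c "
from h import *
plan([.5194,.2038,.150],0)"
```

```text
t: 11.02
eef_pos: [0.5193, 0.2039, 0.1493]
tool_rot: [150.0, 89.9, 68.2]
contact_force: [-4.0, -1.0, 12.8]
gripper_width: 0.0241
t 11.03 pos [0.5193 0.2039 0.1493] jawyaw 8.16 q7 [-44.3  23.3  24.4 109.6 -12.4  49.6  -5.4] F [-4.03 -0.99 12.78] M [-0.672  1.39   0.046] w 0.0241
linear [-0.0007  0.0001  0.0001] dr [ 0.1425 -0.0015 -0.0007]
```

```bash
python3 -m creep '[{"linear":[0.0013,0,0],"dr":[0.03,0,0],"hand":1},{"linear":[0.0013,0,0],"dr":[0.06,0,0],"hand":1},{"linear":[0.0013,0,0],"dr":[0.09,0,0],"hand":1},{"linear":[0.0013,0,0],"dr":[0.12,0,0],"hand":1},{"linear":[0.0013,0,0],"dr":[0.12,0,0],"hand":1}]'; python3 -c "
from h import *
plan([.5194,.2038,.150],0)"; python3 -m creep '[{"linear":[0.0013,0,0],"dr":[0.02,0,0],"hand":1},{"linear":[0.0013,0,0],"dr":[0.04,0,0],"hand":1},{"linear":[0.0013,0,0],"dr":[0.04,0,0],"hand":1}]'; python3 -c "
from h import *
plan([.5194,.2038,.150],0)"
```

```text
t: 11.65
eef_pos: [0.5193, 0.2039, 0.1493]
tool_rot: [168.1, 89.9, 79.4]
contact_force: [-4.4, -2.2, 13.3]
gripper_width: 0.0239
t 11.65 pos [0.5193 0.2039 0.1493] jawyaw 1.29 q7 [-45.4  23.4  25.9 109.7 -13.3  49.7 -11.4] F [-4.44 -2.15 13.29] M [-0.666  1.443  0.015] w 0.0239
linear [-0.0007  0.0001  0.0001] dr [ 0.0226 -0.002  -0.0004]
t: 12.02
eef_pos: [0.5193, 0.2038, 0.1493]
tool_rot: [179.3, 89.9, 88.3]
contact_force: [-4.1, -1.6, 12.0]
gripper_width: 0.0235
t 12.03 pos [0.5193 0.2038 0.1493] jawyaw -0.99 q7 [-45.8  23.5  26.4 109.7 -13.6  49.8 -13.4] F [-4.08 -1.61 11.97] M [-0.621  1.464  0.148] w 0.0235
linear [-0.0007  0.0001  0.    ] dr [-0.0172 -0.0025 -0.0001]
```

```bash
cat > mz.py <<'E'
from h import *
L=[]
for i in range(6):
    snapshot('wrist');s=get_state();L.append([s['wrist_torque'][2],s['contact_force'][2],np.degrees(np.arctan2(*Rm(s['tool_rot'])[1::-1,1]))])
L=np.array(L);print(round(s['t'],2),'Mz',L[:,0].round(3),L[:,0].mean().round(3),'Fz',L[:,1].mean().round(2),'jaw',L[:,2].mean().round(2),'z',s['eef_pos'].round(4))
E
python3 mz.py; python3 -m creep '[{"linear":[0.0013,0,0],"dr":[0.02,0,0],"hand":1},{"linear":[0.0013,0,0],"dr":[0.04,0,0],"hand":1},{"linear":[0.0013,0,0],"dr":[0.05,0,0],"hand":1},{"linear":[0.0013,0,0],"dr":[0.05,0,0],"hand":1}]'; python3 mz.py
```

```text
12.32 Mz [0.119 0.123 0.104 0.087 0.045 0.033] 0.085 Fz 13.24 jaw -0.98 z [0.5193 0.2038 0.1493]
t: 12.82
eef_pos: [0.5194, 0.2038, 0.1493]
tool_rot: [-172.7, 89.8, 93.5]
contact_force: [-5.0, -1.4, 14.1]
gripper_width: 0.0236
13.12 Mz [0.089 0.179 0.115 0.051 0.135 0.062] 0.105 Fz 13.28 jaw -3.83 z [0.5194 0.2038 0.1493]
```

```bash
python3 -m creep '[{"linear":[0.0013,0,0],"dr":[0.02,0,0],"hand":1},{"linear":[0.0013,0,0],"dr":[0.04,0,0],"hand":1},{"linear":[0.0013,0,0],"dr":[0.05,0,0],"hand":1},{"linear":[0.0013,0,0],"dr":[0.05,0,0],"hand":1}]'; python3 mz.py
```

```text
t: 13.62
eef_pos: [0.5194, 0.2037, 0.1493]
tool_rot: [-165.7, 89.8, 97.6]
contact_force: [-3.8, -2.4, 13.2]
gripper_width: 0.024
13.93 Mz [0.11  0.135 0.076 0.077 0.122 0.139] 0.11 Fz 13.11 jaw -6.67 z [0.5194 0.2037 0.1493]
```

```bash
python3 -m creep '[{"linear":[0.0013,0,0],"dr":[0.02,0,0],"hand":1},{"linear":[0.0013,0,0],"dr":[0.04,0,0],"hand":1},{"linear":[0.0013,0,0],"dr":[0.05,0,0],"hand":1},{"linear":[0.0013,0,0],"dr":[0.05,0,0],"hand":1}]'; python3 mz.py
```

```text
t: 14.42
eef_pos: [0.5193, 0.2038, 0.1493]
tool_rot: [-158.3, 89.8, 102.2]
contact_force: [-4.3, -1.4, 13.8]
gripper_width: 0.024
14.72 Mz [0.208 0.144 0.12  0.191 0.241 0.101] 0.167 Fz 13.88 jaw -9.5 z [0.5194 0.2038 0.1493]
```

The torque is rising, so the stop is close. I'll take smaller steps.

```bash
python3 -m creep '[{"linear":[0.0013,0,0],"dr":[0.01,0,0],"hand":1},{"linear":[0.0013,0,0],"dr":[0.02,0,0],"hand":1},{"linear":[0.0013,0,0],"dr":[0.02,0,0],"hand":1}]'; python3 mz.py
```

```text
t: 15.1
eef_pos: [0.5194, 0.2038, 0.1493]
tool_rot: [-155.6, 89.7, 103.8]
contact_force: [-4.0, -1.3, 13.1]
gripper_width: 0.0239
15.4 Mz [0.217 0.2   0.14  0.162 0.222 0.211] 0.192 Fz 13.56 jaw -10.6 z [0.5194 0.2038 0.1493]
```

```bash
python3 -m creep '[{"linear":[0.0013,0,0],"dr":[0.015,0,0],"hand":1},{"linear":[0.0013,0,0],"dr":[0.03,0,0],"hand":1},{"linear":[0.0013,0,0],"dr":[0.03,0,0],"hand":1}]'; python3 mz.py
```

```text
t: 15.78
eef_pos: [0.5194, 0.2037, 0.1493]
tool_rot: [-151.6, 89.7, 106.1]
contact_force: [-3.8, -1.8, 13.7]
gripper_width: 0.024
16.07 Mz [0.268 0.295 0.318 0.293 0.257 0.324] 0.293 Fz 13.37 jaw -12.26 z [0.5194 0.2037 0.1493]
```

Fully tight: mean Mz is 0.29 N·m against about 0.1 when turning freely. I'll back off within the slot play and lift out.

```bash
python3 -m creep '[{"linear":[0.001,0,0],"dr":[-0.06,0,0],"hand":1},{"linear":[0,0,0],"dr":[-0.12,0,0],"hand":1},{"linear":[-0.002,0,0],"dr":[-0.12,0,0],"hand":1},{"linear":[-0.007,0,0],"dr":[-0.12,0,0],"hand":1},{"linear":[-0.015,0,0],"dr":[-0.12,0,0],"hand":1},{"linear":[-0.035,0,0],"dr":[-0.12,0,0],"hand":1},{"linear":[-0.06,0,0],"dr":[-0.12,0,0],"hand":1},{"linear":[-0.06,0,0],"dr":[-0.12,0,0],"hand":1}]'; python3 - <<'E'
from h import *
plan([.5555,-.1475,.20],98.5)
c=calibration('wrist');im,d=snapshot('wrist');save('w7',cv2.resize(im[130:300,180:340],None,fx=3.5,fy=3.5,interpolation=cv2.INTER_CUBIC))
V1=im.max(-1).astype(int);vv,uu=np.mgrid[:384,:512]
hsv=cv2.cvtColor(im,cv2.COLOR_RGB2HSV);br=(hsv[...,0]>14)&(hsv[...,0]<32)&(hsv[...,1]>100)&(abs(uu-258)<20)&(vv>165)&(vv<197)
v,u=np.nonzero(br);print(u.min(),u.max(),v.min(),v.max())
Q=[]
for r in range(v.min()+3,v.max()-6):
    us=u[v==r];lo,hi=us.min()+4,us.max()-3
    g=V1[r,lo:hi];w=np.clip(120-g,0,None);
    if w.sum()>20: Q.append(ray((w*np.arange(lo,hi)).sum()/w.sum(),r,.071,c)[:2])
Q=np.array(Q);x,y=Q.T;print(len(Q),Q[0],Q[-1],'slot yaw',np.degrees(np.arctan2(y[0]-y[-1],x[0]-x[-1])), np.degrees(np.arctan(np.polyfit(y,x,1)[0])),'(deg from y axis)')
E
```

```text
t: 17.08
eef_pos: [0.5208, 0.2039, 0.2109]
tool_rot: [168.4, 89.6, 73.0]
contact_force: [0.4, -0.3, -1.5]
gripper_width: 0.0241
t 17.07 pos [0.5208 0.2039 0.2109] jawyaw -5.38 q7 [-48.1  19.1  29.  106.7 -11.3  56.7 -19.6] F [ 0.44 -0.26 -1.52] M [-0.035  0.113 -0.008] w 0.0241
linear [0.0085 0.0675 0.3467] dr [ 1.3285 -0.0072  0.0036]
245 270 172 196
15 [0.51979002 0.21591271] [0.5206218 0.1986715] slot yaw 92.76200261743865 -3.3060712058897006 (deg from y axis)
```

View pics/w7.png

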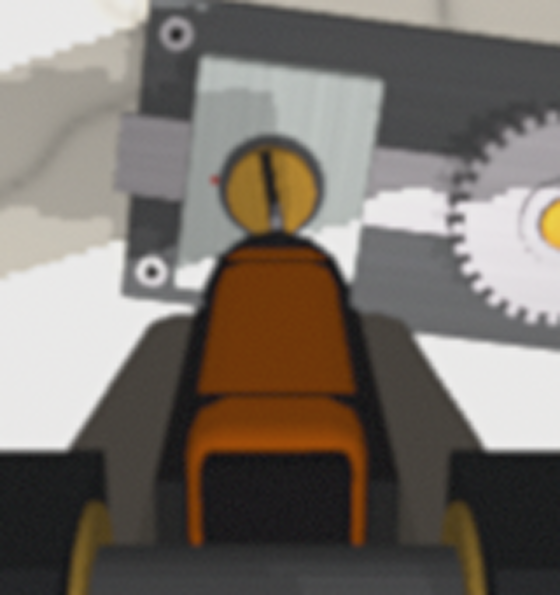

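The picture shows the screw slot turned to yaw about -87°, 51° clockwise of its start. That is 74.5° clockwise of the fixture's x axis, or about 1.30 rad. The blade came out cleanly and the driver is still square in the hand. I'll go back to the stand in the original orientation.

```bash
python3 -m creep '[{"linear":[0,0.004,0.02],"dr":[-0.1,0,0],"hand":1},{"linear":[0,0.013,0.065],"dr":[-0.26,0,0],"hand":1},{"linear":[0,0.023,0.115],"dr":[-0.43,0,0],"hand":1},{"linear":[0,0.033,0.17],"dr":[-0.6,0,0],"hand":1},{"linear":[0,0.044,0.225],"dr":[-0.77,0,0],"hand":1},{"linear":[0,0.055,0.28],"dr":[-0.94,0,0],"hand":1},{"linear":[0,0.063,0.325],"dr":[-1.11,0,0],"hand":1},{"linear":[0,0.0675,0.347],"dr":[-1.28,0,0],"hand":1}]'; python3 -c "
from h import *
plan([.5555,-.1475,.21],98.5)"
```

```text
t: 18.12
eef_pos: [0.5533, -0.1513, 0.206]
tool_rot: [137.0, 89.7, 115.0]
contact_force: [0.2, 0.3, -1.5]
gripper_width: 0.0236
t 18.12 pos [ 0.5533 -0.1513  0.206 ] jawyaw 68.06 q7 [ -6.2  20.6  23.1 104.4  -9.7  57.1  88.9] F [ 0.18  0.33 -1.46] M [-0.015 -0.003 -0.051] w 0.0236
linear [-0.004   0.0044  0.0006] dr [-0.5312 -0.003  -0.0049]
```

```bash
python3 -m creep '[{"linear":[-0.001,0.0015,0],"dr":[-0.16,-0.001,-0.001],"hand":1},{"linear":[-0.002,0.003,0],"dr":[-0.32,-0.002,-0.003],"hand":1},{"linear":[-0.004,0.0044,0.0006],"dr":[-0.46,-0.003,-0.005],"hand":1},{"linear":[-0.004,0.0044,0.0006],"dr":[-0.531,-0.003,-0.005],"hand":1},{"linear":[-0.004,0.0044,0.0006],"dr":[-0.531,-0.003,-0.005],"hand":1},{"linear":[-0.004,0.0044,0.0006],"dr":[-0.531,-0.003,-0.005],"hand":1}]'; python3 - <<'E'
from h import *
plan([.5553,-.1474,.16],98.55)
c=calibration('wrist');im,d=snapshot('wrist');P=pts(d,c)
hsv=cv2.cvtColor(im,cv2.COLOR_RGB2HSV);H,S=hsv[...,0],hsv[...,1]
b=((H>100)&(H<130)&(S>120)&(abs(P[...,2]-.066)<.004)).astype(np.uint8)
n,lab,st,ce=cv2.connectedComponentsWithStats(b);k=1+st[1:,4].argmax();q=P[lab==k]
print('stand',st[k],cv2.minAreaRect((q[:,:2]*1000).astype(np.float32)))
save('w8',cv2.resize(im[120:300,170:350],None,fx=3.2,fy=3.2,interpolation=cv2.INTER_CUBIC))
E
```

```text
t: 18.88
eef_pos: [0.5552, -0.1474, 0.2092]
tool_rot: [167.4, 89.9, 175.8]
contact_force: [-0.4, -0.4, -1.9]
gripper_width: 0.0238
t 18.88 pos [ 0.5552 -0.1474  0.2092] jawyaw 98.41 q7 [ -2.1  20.   17.1 103.9  -6.8  57.2 116.1] F [-0.43 -0.43 -1.94] M [ 0.002 -0.02  -0.038] w 0.0238
linear [ 0.0492 -0.      0.0002] dr [-0.0024 -0.0012 -0.0003]
stand [ 228  151   64   61 2964] ((554.6455078125, -147.24435424804688), (74.295654296875, 75.36521911621094), 8.19532299041748)
```

View pics/w8.png

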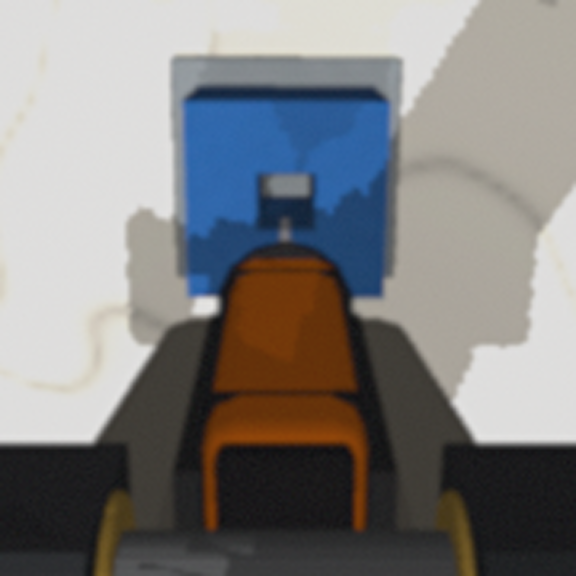

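The blade (crop 285,230) is lined up with the hole (centre column 287), and the stand is square to the hand. I'll lower it.

```bash
python3 -m creep '[{"linear":[0.02,0,0],"dr":[-0.002,-0.001,0],"hand":1},{"linear":[0.04,0,0],"dr":[-0.002,-0.001,0],"hand":1},{"linear":[0.055,0,0],"dr":[-0.002,-0.001,0],"hand":1},{"linear":[0.07,0,0],"dr":[-0.002,-0.001,0],"hand":1},{"linear":[0.085,0,0],"dr":[-0.002,-0.001,0],"hand":1},{"linear":[0.1,0,0],"dr":[-0.002,-0.001,0],"hand":1},{"linear":[0.108,0,0],"dr":[-0.002,-0.001,0],"hand":1},{"linear":[0.108,0,0],"dr":[-0.002,-0.001,0],"hand":1}]'; python3 -c "
from h import *
plan([.5553,-.1474,.0965],98.55)"
```

```text
t: 19.92
eef_pos: [0.5548, -0.1474, 0.1007]
tool_rot: [156.3, 89.9, 164.8]
contact_force: [-0.7, -0.1, -1.3]
gripper_width: 0.0241
t 19.93 pos [ 0.5548 -0.1474  0.1007] jawyaw 98.54 q7 [ -0.3  28.   15.2 108.6 -10.1  44.8 118.9] F [-0.67 -0.09 -1.27] M [-0.034 -0.003  0.011] w 0.0241
linear [ 0.0042 -0.0001  0.0005] dr [-0.0001 -0.0011 -0.0005]
```

```bash
python3 -m creep '[{"linear":[0.002,0,0.0004],"dr":[0,0,0],"hand":1},{"linear":[0.0035,0,0.0004],"dr":[0,0,0],"hand":1},{"linear":[0.0042,0,0.0004],"dr":[0,0,0],"hand":1},{"linear":[0.0042,0,0.0004],"dr":[0,0,0],"hand":1}]'; python3 -c "
from h import *
plan([.5553,-.1474,.0965],98.55)"
```

```text
t: 20.42
eef_pos: [0.5553, -0.1474, 0.0967]
tool_rot: [153.9, 90.0, 162.5]
contact_force: [0.3, -0.2, -1.4]
gripper_width: 0.0236
t 20.43 pos [ 0.5553 -0.1474  0.0967] jawyaw 98.54 q7 [ -0.3  28.4  15.1 108.6 -10.2  44.4 119. ] F [ 0.32 -0.23 -1.45] M [0.044 0.011 0.021] w 0.0236
linear [ 0.0002 -0.     -0.    ] dr [-0.0002 -0.0007 -0.0003]
```

```bash
python3 -m creep '[{"linear":[0.0007,0,0],"dr":[0,0,0],"hand":1},{"linear":[0.0013,0,0],"dr":[0,0,0],"hand":1},{"linear":[0.0013,0,0],"dr":[0,0,0],"hand":1}]'; python3 -c "
from h import *
plan([.5553,-.1474,.0965],98.55)"
```

```text
t: 20.8
eef_pos: [0.5554, -0.1474, 0.0967]
tool_rot: [118.8, 90.0, 127.3]
contact_force: [-2.7, 0.6, 9.3]
gripper_width: 0.0238
t 20.8 pos [ 0.5554 -0.1474  0.0967] jawyaw 98.54 q7 [ -0.2  28.4  15.1 108.6 -10.2  44.3 119. ] F [-2.71  0.64  9.34] M [ 0.203  0.898 -0.015] w 0.0238
linear [ 0.0002 -0.     -0.0001] dr [-0.0002 -0.0004 -0.0007]
```

The collar is down on the stand: height stopped at .0967, the same as at pick-up. Now release and retreat.

```bash
python3 -m creep '[{"linear":[0,0,0],"dr":[0,0,0],"hand":1},{"linear":[0,0,0],"dr":[0,0,0],"hand":0.6},{"linear":[0,0,0],"dr":[0,0,0],"hand":0.3},{"linear":[0,0,0],"dr":[0,0,0],"hand":0},{"linear":[0,0,0],"dr":[0,0,0],"hand":0},{"linear":[0,0,0],"dr":[0,0,0],"hand":0}]'; python3 -c "
from h import *
plan([.5553,-.1474,.22],98.55)"
```

```text
t: 21.55
eef_pos: [0.5554, -0.1474, 0.0966]
tool_rot: [121.1, 90.0, 129.7]
contact_force: [0.1, -0.4, 0.4]
gripper_width: 0.072
t 21.55 pos [ 0.5554 -0.1474  0.0966] jawyaw 98.54 q7 [ -0.2  28.4  15.1 108.6 -10.2  44.3 119. ] F [ 0.13 -0.39  0.44] M [ 0.057  0.029 -0.049] w 0.072
linear [-1.234e-01  1.000e-04 -2.000e-04] dr [-0.0002 -0.0004 -0.0007]
```

```bash
python3 -m creep '[{"linear":[-0.01,0,0],"dr":[0,0,0],"hand":0},{"linear":[-0.03,0,0],"dr":[0,0,0],"hand":0},{"linear":[-0.06,0,0],"dr":[0,0,0],"hand":0},{"linear":[-0.09,0,0],"dr":[0,0,0],"hand":0},{"linear":[-0.12,0,0],"dr":[0,0,0],"hand":0},{"linear":[-0.12,0,0],"dr":[0,0,0],"hand":0},{"linear":[-0.13,0,-0.1],"dr":[0,0,0],"hand":0},{"linear":[-0.13,0,-0.1],"dr":[0,0,0],"hand":0}]'; python3 - <<'E'
from h import *
plan([.5553,-.1474,.22],98.55)
c=calibration('wrist');im,d=snapshot('wrist');it,dt=snapshot('top');sc,ds=snapshot('scene');P=pts(d,c)
q=P[(P[...,2]>.152)&(P[...,2]<.17)&(abs(P[...,0]-.555)<.04)&(abs(P[...,1]+.148)<.04)]
if len(q):print('cap',q.mean(0),cv2.minAreaRect((q[:,:2]*1000).astype(np.float32)))
a=np.load('top.npz')['im'];save('end',np.vstack([np.hstack([sc[80:300,150:450],im[80:300,106:406]]),np.hstack([it[80:300,100:400],cv2.absdiff(it,a)[80:300,100:400]*2])]))
E
```

```text
t: 22.55
eef_pos: [0.4537, -0.1625, 0.2256]
tool_rot: [153.6, 89.8, 162.2]
contact_force: [0.1, -0.9, 0.9]
gripper_width: 0.092
t 22.55 pos [ 0.4537 -0.1625  0.2256] jawyaw 98.5 q7 [ -0.9   9.6  18.7 115.   -3.7  56.2 118. ] F [ 0.07 -0.92  0.87] M [0.047 0.004 0.055] w 0.092
linear [ 5.300e-03 -1.000e-04  1.027e-01] dr [-0.0008 -0.003  -0.0015]
cap [ 0.54217832 -0.14996089  0.1553974 ] ((542.8355102539062, -150.23867797851562), (5.019126892089844, 23.037569046020508), 14.05170726776123)
```

View pics/end.png

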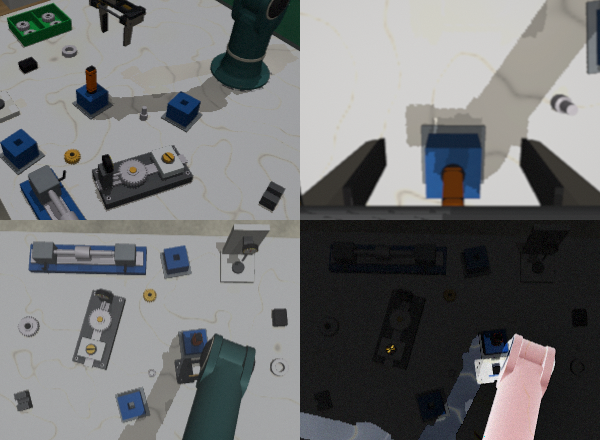

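The final composite shows the driver upright in its stand, collar down (scene crop 91,80). The top-view difference shows only the turned screw and the arm with its shadow, so nothing else moved. The gripper is open and clear.

```bash
python3 -c "
from station import *
print(close_job(), get_state()['t'])"
```

```text
the job is handed in; nothing more can be done
the job is handed in; nothing more can be done
```

I tightened the brass screw to its stop with the orange driver, put the driver back upright in its stand, and handed the job in at about 22.7 s of the 72 s allowed.

- **Tightening:** The blade was pressed to the bottom of the slot (about 13 N net on the blade) and turned clockwise. Torque rose from about 0.1 N·m to a mean of 0.29 N·m at the stop. That is somewhat over the 0.2 N·m called tight enough, because I stopped only after it was clearly exceeded.
- **Screw position:** The slot turned 51° and ended 74.5° (about 1.30 rad) clockwise of the fixture's x axis. That agrees with the stop, but the slot offset is only known to ±0.12 rad, so the torque is the firmer evidence. The jaws turned about 66°. I put the extra 15° down to slot play and wind-up in the grip.
- **Driver:** It stopped at the same height as at pick-up, and the last picture shows it upright in its stand.
- **Other things on the bench:** The before-and-after top views differ only at the screw and the arm with its shadow. The arm hides part of the bench near the stand in the last view.
- **Disagreements:** The cameras disagreed on the screw's centre by up to about 4–5 mm, so I aligned the blade to the slot in the wrist picture. My last cap measurement read about 12 mm off along x because the gripper hid most of the cap, so I disregarded it.

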